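# Flick the index wheel and brake it on its mark

### The job

Flick the index wheel's pin with a fingertip so that the wheel spins and runs freely, untouched, for at least two seconds. Then, while it is still turning, brake it with a fingertip as its mark comes round to the pointer, so that it rests with the mark opposite the pointer (never let it come to rest elsewhere), and take the hand away. Use the fingers only on the wheel, gently and without gripping: the brass blank lying in its hub and the things around stay where they are.

Things in the scene. Friction and masses are not known exactly. Their poses are not given: they have to be found in the camera images.
- index_base: Fixed dark iron base of the index head, 170 x 170 mm plate 18 mm thick with a low column. Origin on the bench on the wheel's axis; z up; its x axis points from the axis to the pointer. The pointer's foot stands outside the rim, 120 to 136 mm from the axis, top 55 mm above the bench, no higher than the wheel's upper face. It may be placed at any yaw.
- index_wheel: Aluminium index wheel: flat level disc 190 mm across, 12 mm thick, turning without limit, either way, about its vertical axis. Origin on the axis at the disc's underside (43 mm above the bench; upper face at 55 mm); z up; x points from the axis through the pin to the mark. Mass 0.75 to 1.15 kg. Left alone it slows by about 0.5 to 1.2 rad/s each second, stops, then stays put.
- pin (a point): Upright black rubber-sleeved pin on the wheel, 14 mm in diameter, spring-mounted to soften knocks: it yields along the rim (1 mm per newton, at most 7 mm, well damped) and springs back; 72 mm from the axis on the wheel's x axis; it rises 28 mm above the upper face (top 83 mm above the bench). This point is half-way up the pin. It is the only tall thing on the wheel; around the hub is a brass rim 51 mm across and 4 mm high.
- mark_end (a point): Outer end of the mark, a dark line 6 mm wide that runs on the wheel from the pin straight out to the rim. The point is on the rim, level with the upper face, 95 mm from the axis; it turns with the wheel.
- pointer_tip (a point): Where the mark's outer end lies when the mark is exactly opposite the pointer: a fixed point just inside the steel pointer's tip, 95 mm from the axis on the base's x axis, 55 mm above the bench.
- dial_blank: Loose brass dial blank, a disc 39 mm across and 5 mm thick with a stub 12 mm across on top (11 mm high in all), lying in the brass rim at the wheel's hub. Origin at the centre of its underside. It rides round with the wheel and stays there.
- loupe: Bystander: black eye loupe, 36 mm across, 34 mm high, standing on the bench. Origin at the centre of its underside.
- polish_jar: Bystander: amber glass jar with a metal cap, 48 mm across, 50 mm high. Origin at the centre of its underside.
- graver: Bystander: engraving tool with a wooden handle, 150 mm long, lying on the bench. Origin under its middle.
- chuck_ring: Bystander: brass ring 56 mm across, 18 mm high. Origin at the centre of its underside.
Things that resemble listed ones, but are neither listed nor needed, are in the scene too. Leave any orange or purple look-alike of the dial_blank alone.

How it is judged:
On the way, in this order (a step that is already met when the one before it is completed fails the run):
1. the wheel spins freely, untouched, for two seconds (at least 0.5 rad/s) (angular speed of index_wheel above 0.5 rad/s and contact force between each of the fingers, the arm and index_wheel below 0.05 N), for 1.9 s.
2. fingers brake the still turning wheel with the mark's end within 70 mm of the pointer (contact force between the fingers and index_wheel above 0.2 N and angular speed of index_wheel above 0.15 rad/s and horizontal distance between mark_end and pointer_tip below 0.07 m).
At the end, for the whole second after the job is handed in: The wheel is at rest with the outer end of its mark within 9 mm of the pointer point, and the blank still lies in the hub (horizontal distance between mark_end and pointer_tip below 0.009 m and angular speed of index_wheel below 0.05 rad/s and horizontal distance between dial_blank and index_base below 0.006 m and z of dial_blank in the frame of index_wheel below 0.015 m); the robot touches nothing.
It fails at once if the blank is lifted or pushed out of the hub (z of dial_blank in the frame of index_wheel above 0.016 m or horizontal distance between dial_blank and index_base above 0.008 m).
It fails at once if the blank is touched (contact force between the fingers and dial_blank above 0.5 N).
It fails at once if the wheel is gripped or struck hard (over 35 N) (contact force between the fingers and index_wheel above 35 N).
It fails at once if a bystander is moved by more than 10 mm (distance of any of loupe, polish_jar, graver, chuck_ring from where it was at the start of the episode above 0.01 m).
It fails at once if after being set moving (30 mm or more at the rim) the wheel comes to rest with its mark over 70 mm from the pointer (distance of mark_end from where it was at the start of the episode above 0.03 m and angular speed of index_wheel below 0.03 rad/s and horizontal distance between mark_end and pointer_tip above 0.07 m).
It also fails if it takes over 58 s, if anything falls off the work surface, if the arm or the gripper's body presses on something with over 40 N, if the wrist force passes 120 N, or if a joint passes its speed limit or range.

### The arm

A 7-joint arm with a two-finger parallel gripper is mounted at the origin on the work surface. World frame = base frame: x ahead of the robot, y to its left, z up, the work surface at z = 0. Lengths are in m, angles in rad, forces in N, time in s.
With the tool pointing down it reaches from about 0.4 to 0.85 m from the base axis. Payload 4.5 kg.
Tool frame: the origin (TCP) lies midway between the tips of the shut fingers; the grasp point (between the pads) lies 19 mm behind it; z points along the fingers, y is the direction in which the jaws open and shut (so a half turn about z gives the same grasp; the last joint's range is limited). The gripper opens to 88 mm and grips with 3 to 60 N. Pads are 18 mm wide; open, the fingers measure 123 mm over their backs; the gripper's body (75 mm by 187 mm) begins 45 mm behind the grasp point.
Start: joints at [1.202, 0.689, -0.195, 1.565, 0.157, 0.902, -0.215], TCP at [0.245, -0.575, 0.239] pointing down, gripper open.
Joint ranges: [-3.01, 3.01], [-0.46, 2.08], [-1.47, 1.51], [0.13, 2.56], [-1, 4.14], [0.04, 2.09], [-2.66, 2.66]. Speed limits (rad/s): [2.57, 2.57, 3.14, 3.14, 3.14, 3.14, 3.14].

### API

Orientations are given as a unit quaternion [x, y, z, w].
In Python, from plant import r gives the robot as it stands.
- The arm moves only by the tool play_rows, never from a script. Its argument "targets" is a list of rows, each a list of 6 numbers: the shift along the tool's x, y, z in m, then the turn, a rotation vector about the tool's x, y, z in rad. In form: [[tx, ty, tz, rx, ry, rz], ...]. A call has 1 to 5 rows; each row shifts and turns the pose as measured when the row begins, along the tool's axes as they then stand; what a row does not reach is not made up. A row lasts 1/12 s, in which the tool goes at most 41.7 mm and 7.16 degrees, less where a joint would pass 70% of its speed; a pose out of reach is approached as far as the arm can. A call is refused whole if a number of a shift passes 0.0417 or a number of a turn 0.125, either way. A call with a gripper value outside its range is refused whole. "hand" is the opening, from 0 (shut) to 1 (fully open), set as the call begins (left out, the last holds). The fingers move at their own pace and stop on an object; "squeeze" is the grip in N (left out, the last holds). Time passes only in rows, so rows that do not move let the fingers close. It gives the time, the measured TCP pose, the force and the opening at its end, in the units of the state.
- r.get_state(): the state, without advancing time (a new reading comes with each control period).
- r.snapshot(name): name is "side" or "top"; returns the picture (384x512x3 uint8, blue, green, red); there is no depth.
- r.get_calibration(name): a dict with "intrinsics" (3x3 intrinsics, pixels), "k1" (the pictures are not rectified: a ray, as slopes to the right and down, at radius r is drawn at 1 + k1 r^2 times it, then the intrinsics apply), "R" (3x3) and "t" (3): a world point X has camera coordinates R X + t. Camera axes: x right, y down, z forward; pixel columns grow to the right and rows downward; lengths in m; the calibration is good to about 2 mm. A picture is of the moment at which its call begins. get_calibration takes no time and is no camera call.
- r.finish_job(): hands the job in, once; it reports no verdict.
Trained networks look in the newest picture that a camera, given by its name, has taken for a name from the list of things; names that differ only in an ending like _2 or _b are one class to them, and where a whole thing is asked for, a point or a joint stands for the part that bears it (a point fixed in the world has none). Each returns a list of dicts, best first, with "confidence" (0 to 1); they miss things now and then, are a little off and sometimes report something else, mostly with a low value. They report only what shows in the picture. A call takes as long as a camera call. They do not tell look-alikes from the thing itself.
- r.search_frame(query, camera): "bbox" ([left, top, right, bottom] in pixels, round what is visible of it).
- r.tip_of(query, camera): "uv" ([column, row] in pixels: a listed point, or the origin of a listed thing).
The state is a dict: "clock": time; "q": joint angles; "qd": joint speeds; "joint_torque": joint torques, N m; "tool_pos": TCP position; "eef_rot": TCP orientation; "contact_force": force on the tool from outside, world axes, zero at the start; "moment": the same for the moment, N m; "opening": opening from 0.0 (shut) to 1.0 (fully open).
Only numpy, scipy, OpenCV 4.12 (cv2) and the standard library are available. Lean on these libraries where they do the work, as an engineer would, in place of code of your own. Each camera call takes 0.05 s, during which the arm holds its last target. There are 200 camera calls.

## Working session

There is one attempt and no reset: what is moved stays moved. The work goes in short steps, Python scripts to look and compute and a tool call to move; the robot and the scene stay as the last step left them, time stands still between calls to the robot, and variables do not carry over. Pictures are saved under pics/ and viewed, on a budget of 10 in all, crops included, one or two more only if the job needs it, and the job is handed in when it is done.

Besides the shell and the picture viewer there is one more tool, called after "Call:" as name(argument=value, ...) on one line, values as JSON. play_rows: Moves the arm, as the interface text tells. Its arguments: {"type":"object","properties":{"targets":{"type":"array","items":{"type":"array","items":{"type":"number"}}},"hand":{"type":"number"},"squeeze":{"type":"number"}},"required":["targets"]}

```bash
mkdir -p pics; ls; cat > h.py <<'E'
import numpy as np, cv2
from plant import r
def ray(cam,uv):
    c=r.get_calibration(cam);K=np.array(c["intrinsics"]);R=np.array(c["R"]);t=np.array(c["t"])
    d=np.linalg.solve(K,[uv[0],uv[1],1.]);m=d[:2];rd=np.hypot(*m);x=rd
    for _ in range(30): x=rd/(1+c["k1"]*x*x)
    if rd>0: m=m*x/rd
    return -R.T@t, R.T@np.array([m[0],m[1],1])
def at_z(cam,uv,z):
    o,d=ray(cam,uv); return o+d*(z-o[2])/d[2]
def proj(cam,X):
    c=r.get_calibration(cam);p=np.array(c["R"])@np.array(X)+np.array(c["t"]);m=p[:2]/p[2]
    m=m*(1+c["k1"]*(m@m)); return (np.array(c["intrinsics"])@[m[0],m[1],1])[:2]
E
python3 - <<'E'
from h import *
np.set_printoptions(precision=4,suppress=True)
a=r.snapshot("top");b=r.snapshot("side")
cv2.imwrite("pics/top0.png",a);cv2.imwrite("pics/side0.png",b)
s=r.get_state();print({k:np.round(v,4) for k,v in s.items()})
Z=dict(index_base=0,index_wheel=.043,pin=.069,mark_end=.055,pointer_tip=.055,dial_blank=.053,loupe=0,polish_jar=0,graver=0,chuck_ring=0)
for n,z in Z.items():
    for cam in("top","side"):
        for k in r.tip_of(n,cam)[:3]: print(n,cam,np.round(k["uv"],1),round(k["confidence"],2),at_z(cam,k["uv"],z))
E
```

```text
pics
{'clock': np.float64(0.1), 'q': array([ 1.2018,  0.6899, -0.1945,  1.5662,  0.1573,  0.9025, -0.2151]), 'qd': array([ 0.0002, -0.0015,  0.0003, -0.0029, -0.0001,  0.0012, -0.0006]), 'joint_torque': array([ -0.0032, -52.8506,  -1.2713, -15.3838,  -0.0526,   0.0021,
         0.    ]), 'tool_pos': array([ 0.2448, -0.5745,  0.238 ]), 'eef_rot': array([ 0.9798,  0.2001, -0.0002, -0.0008]), 'contact_force': array([ 0.3514, -0.6587, -0.1775]), 'moment': array([-0.0142,  0.0084,  0.0611]), 'opening': np.float64(0.9998)}
index_base top [309.7 188.7] 0.92 [ 0.5556 -0.1223  0.    ]
index_base top [112.3 203.3] 0.45 [0.5065 0.3899 0.    ]
index_base side [257.3 237.3] 0.87 [ 0.5414 -0.1058  0.    ]
index_wheel top [309.4 190.8] 0.7 [ 0.5457 -0.1169  0.043 ]
index_wheel top [399.2 157.5] 0.58 [ 0.6346 -0.3423  0.043 ]
index_wheel top [122.9 142.4] 0.56 [0.6587 0.3548 0.043 ]
index_wheel side [263.1 226.4] 0.64 [ 0.555 -0.113  0.043]
pin top [280.6 202.1] 0.49 [ 0.5144 -0.0451  0.069 ]
pin side [238.6 207.1] 0.47 [ 0.5071 -0.0501  0.069 ]
mark_end top [273. 207.] 0.94 [ 0.503  -0.0273  0.055 
[... 413 characters left out ...]
53 ]
dial_blank side [256.7 223.3] 0.71 [ 0.5395 -0.1072  0.053 ]
dial_blank side [206.9 254.2] 0.67 [ 0.3973 -0.1733  0.053 ]
dial_blank side [302.3 213.9] 0.62 [ 0.6651 -0.1084  0.053 ]
loupe top [402.8 158.2] 0.64 [ 0.6414 -0.3667  0.    ]
loupe side [333.9 308.5] 0.56 [ 0.6382 -0.3633  0.    ]
polish_jar top [110.5 205.1] 0.86 [0.5017 0.3944 0.    ]
polish_jar top [310.3 191.2] 0.47 [ 0.5491 -0.124   0.    ]
polish_jar side [208.8 146.3] 0.58 [0.5067 0.3937 0.    ]
graver top [121.5 140.5] 0.83 [0.6732 0.3755 0.    ]
graver side [256.  142.9] 0.59 [0.6808 0.3643 0.    ]
chuck_ring top [398.  232.1] 0.8 [ 0.448  -0.3518  0.    ]
chuck_ring side [250.9 326.7] 0.94 [ 0.4519 -0.3517 -0.    ]
```

```bash
python3 - <<'E'
import cv2,numpy as np
a=cv2.imread("pics/top0.png");b=cv2.imread("pics/side0.png")
cv2.imwrite("pics/v1.png",cv2.resize(a,(800,600),interpolation=cv2.INTER_CUBIC))
c=a[135:255,240:400];d=b[175:295,180:340]
cv2.imwrite("pics/v2.png",np.hstack([cv2.resize(x,(400,300),interpolation=cv2.INTER_CUBIC) for x in(c,d)]))
E
```

```text
(no output)
```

View pics/v1.png

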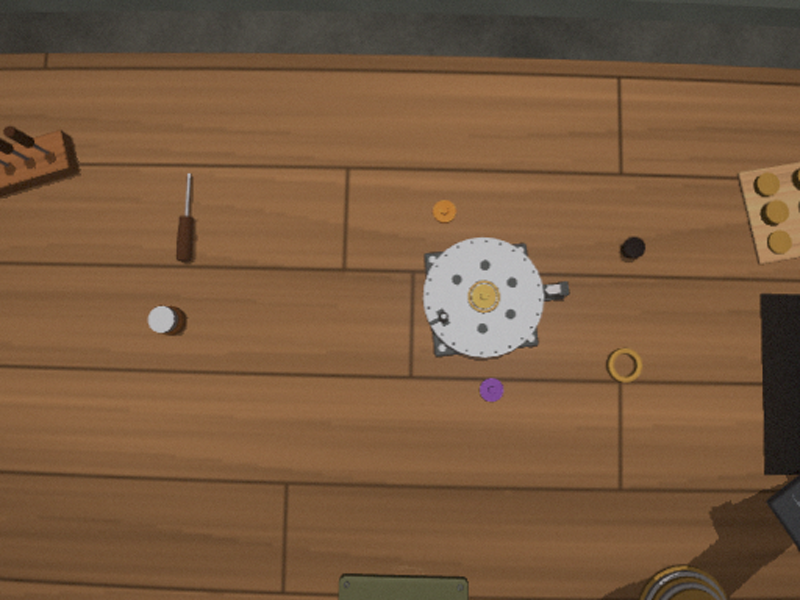

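View pics/v2.png

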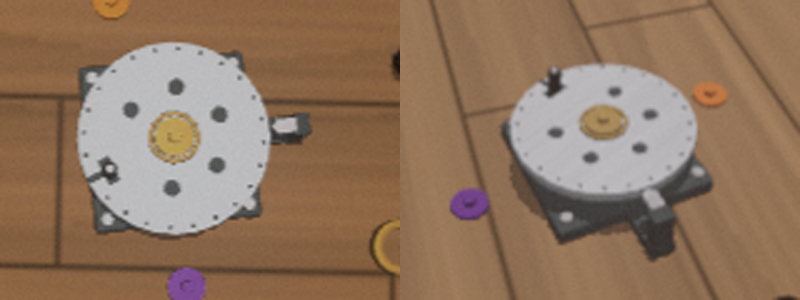

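The top view shows the wheel at about (309,190), the pointer on its right at (347,185) and the pin and mark at lower left, (283,202) and (273,207). The dial_blank could be confused with the orange disc at (284,135) or the purple one at (315,249). The real blank is the brass one in the hub at (309,188). The wheel is unique, and the crop confirms the pin and mark.

Plan: flick the pin clockwise with the shut fingers, then hold a fingertip in the pin's path as a soft stop at the pointer.

```bash
cat >> h.py <<'E'
def center():
    a=cv2.imread("pics/top0.png");hsv=cv2.cvtColor(a,cv2.COLOR_BGR2HSV)
    m=((hsv[...,1]<50)&(hsv[...,2]>120)).astype(np.uint8)
    mm=np.zeros_like(m);mm[145:236,262:346]=m[145:236,262:346]
    cs,_=cv2.findContours(mm,cv2.RETR_EXTERNAL,cv2.CHAIN_APPROX_NONE);c=max(cs,key=cv2.contourArea)
    h=cv2.convexHull(c)[:,0]
    P=np.array([at_z("top",p+0.0,.055)[:2] for p in h])
    A=np.c_[2*P,np.ones(len(P))];s=np.linalg.lstsq(A,(P**2).sum(1),rcond=None)[0]
    return s[:2],np.sqrt(s[2]+s[:2]@s[:2])
E
python3 - <<'E'
from h import *
c,R=center();print(c,R)
for n,z in(("pin",.069),("mark_end",.055),("pointer_tip",.055)):
    for cam in("top","side"):
        for k in r.tip_of(n,cam)[:1]:
            p=at_z(cam,k["uv"],z)[:2]-c;print(n,cam,p,np.hypot(*p),np.degrees(np.arctan2(p[1],p[0])))
E
```

```text
[ 0.54885333 -0.11447443] 0.09581464106371829
pin top [-0.03447038  0.06936909] 0.07746145440505577 116.42336333233008
pin side [-0.04175157  0.06434583] 0.07670449159337044 122.97801288180538
mark_end top [-0.04583635  0.08715155] 0.09847011591833815 117.74160724277293
mark_end side [-0.0452692   0.07720243] 0.08949590038116108 120.38608621803382
pointer_tip top [ 0.01338841 -0.09183342] 0.0928042389501823 -81.70527732560313
pointer_tip side [ 0.01525363 -0.09616772] 0.09736993723854998 -80.98711921409802
```

Call:
play_rows(targets=[[0.029,-0.029,0,0,0,0.088],[0.029,-0.029,0,0,0,0.088],[0.029,-0.029,0,0,0,0.088],[0.014,-0.038,0,0,0,0],[0.014,-0.038,0,0,0,0]], hand=0)

```text
clock: 1.82
tool_pos: [0.3171, -0.3929, 0.237]
eef_rot: [0.999, 0.053, 0.0, 0.005]
contact_force: [1.1, -0.3, -0.7]
opening: 0.646
```

```bash
cat >> h.py <<'E'
from scipy.spatial.transform import Rotation as Ro
C=np.array([.549,-.1145])
def todo(p,yawx=None):
    s=r.get_state();R=Ro.from_quat(s["eef_rot"]).as_matrix()
    print("t",round(float(s["clock"]),2),"pos",np.round(s["tool_pos"],4),"yaw x",np.round(np.degrees(np.arctan2(R[1,0],R[0,0])),1),"tilt",np.round(R[:2,2],3),"F",np.round(s["contact_force"],1),"open",round(float(s["opening"]),2))
    print("tool delta",np.round(R.T@(np.array(p)-s["tool_pos"]),4))
E
python3 -c "
from h import *
todo([.491,-.053,.13])"
```

```text
t 1.82 pos [ 0.3171 -0.3929  0.237 ] yaw x 6.0 tilt [ 0.001 -0.011] F [ 1.1 -0.3 -0.7] open 0.65
tool delta [ 0.2087 -0.3209  0.1034]
```

Call:
play_rows(targets=[[0.021,-0.033,0.01,0,0,0],[0.021,-0.033,0.01,0,0,0],[0.021,-0.033,0.01,0,0,0],[0.021,-0.033,0.01,0,0,0],[0.021,-0.033,0.01,0,0,0]])

```text
clock: 2.23
tool_pos: [0.4072, -0.212, 0.187]
eef_rot: [0.999, 0.051, 0.004, 0.008]
contact_force: [1.0, -0.2, 1.1]
opening: 0.268
```

Call:
play_rows(targets=[[0.021,-0.033,0.01,0,0,0],[0.021,-0.033,0.01,0,0,0],[0.021,-0.033,0.01,0,0,0],[0.015,-0.02,0.007,0,0,0],[0,0,0,0,0,0]])

```text
clock: 2.65
tool_pos: [0.4799, -0.0713, 0.1466]
eef_rot: [0.998, 0.058, 0.007, 0.006]
contact_force: [0.9, 0.3, 0.6]
opening: 0.006
```

```bash
python3 -c "
from h import *
todo([.491,-.053,.13])"
```

```text
t 2.65 pos [ 0.4799 -0.0713  0.1466] yaw x 6.6 tilt [ 0.014 -0.011] F [0.9 0.3 0.6] open 0.01
tool delta [ 0.0129 -0.0171  0.0165]
```

Call:
play_rows(targets=[[0.007,-0.01,0.012,-0.005,-0.006,-0.012],[0.006,-0.007,0.012,-0.005,-0.006,-0.012],[0,0,0,0,0,0]])

```text
clock: 2.9
tool_pos: [0.4931, -0.0505, 0.122]
eef_rot: [0.997, 0.072, 0.002, 0.011]
contact_force: [0.9, -0.3, -0.1]
opening: 0.002
```

```bash
python3 -c "
from h import *
todo([.491,-.053,.066])
a=r.snapshot('top')[135:255,240:400];b=r.snapshot('side')[175:295,180:340]
cv2.imwrite('pics/v3.png',np.hstack([cv2.resize(x,(400,300),interpolation=cv2.INTER_CUBIC) for x in(a,b)]))"
```

```text
t 2.9 pos [ 0.4931 -0.0505  0.122 ] yaw x 8.3 tilt [ 0.006 -0.022] F [ 0.9 -0.3 -0.1] open 0.0
tool delta [-0.0026  0.0009  0.0561]
```

View pics/v3.png

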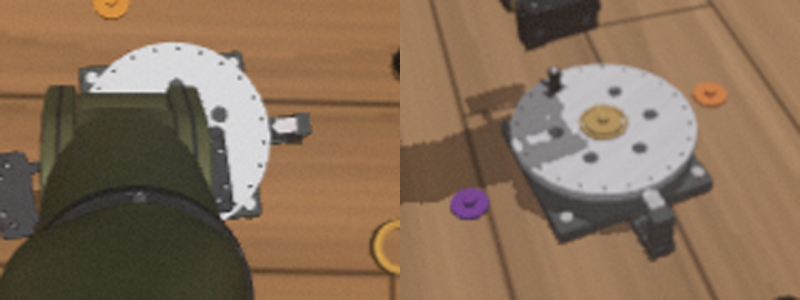

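The top view is blocked by the arm. The side view is clear, with the pin at crop (553,82) and the gripper body at the crop's top edge. I'll project the TCP to check where the fingers are.

```bash
python3 -c "
from h import *
for p in([.4931,-.0505,.122],[.4931,-.0505,.186],[.515,-.051,.069],[.515,-.051,.083]): print(p,proj('side',p))
a=r.snapshot('side')[100:250,140:340]
cv2.imwrite('pics/v4.png',cv2.resize(a,(800,600),interpolation=cv2.INTER_CUBIC))"
```

```text
[0.4931, -0.0505, 0.122] [232.56917425 192.43547839]
[0.4931, -0.0505, 0.186] [231.38131101 171.77519032]
[0.515, -0.051, 0.069] [241.57762696 206.72903312]
[0.515, -0.051, 0.083] [241.41927837 202.67454811]
```

View pics/v4.png

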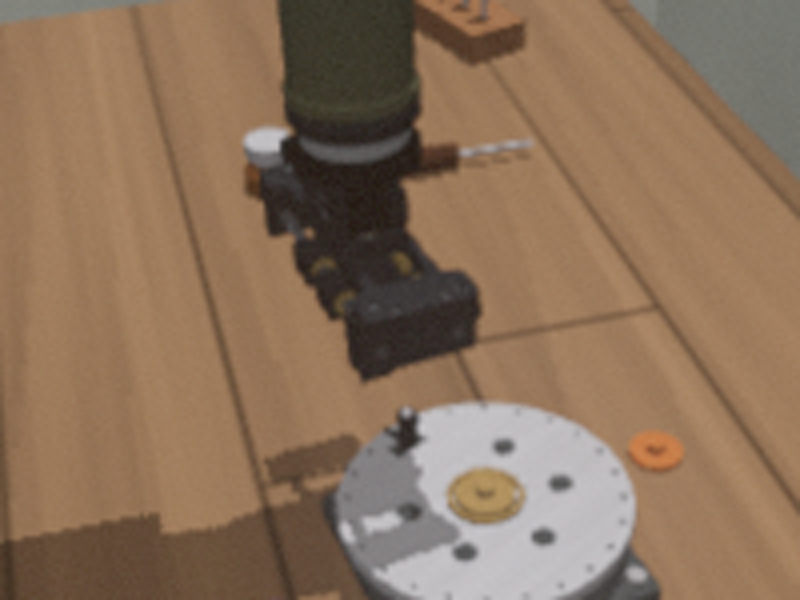

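Call:
play_rows(targets=[[-0.003,0,0.025,0.012,-0.003,0],[-0.002,0,0.025,0.01,-0.003,0],[0,0,0.006,0,0,0],[0,0,0,0,0,0]])

```text
clock: 3.38
tool_pos: [0.4884, -0.061, 0.0705]
eef_rot: [0.998, 0.065, 0.002, 0.003]
contact_force: [-0.2, -0.1, 1.0]
opening: 0.002
```

```bash
python3 -c "
from h import *
todo([.489,-.053,.066])
print(r.get_state()['q'])
a=r.snapshot('side')[175:250,180:280]
cv2.imwrite('pics/v5.png',cv2.resize(a,(800,600),interpolation=cv2.INTER_CUBIC))"
```

```text
t 3.38 pos [ 0.4884 -0.061   0.0705] yaw x 7.5 tilt [ 0.004 -0.005] F [-0.2 -0.1  1. ] open 0.0
tool delta [ 0.0016 -0.0079  0.0045]
[ 0.02489894  0.8171512   0.00380903  2.09763743  0.00993592  0.22239389
 -1.42198061]
```

View pics/v5.png

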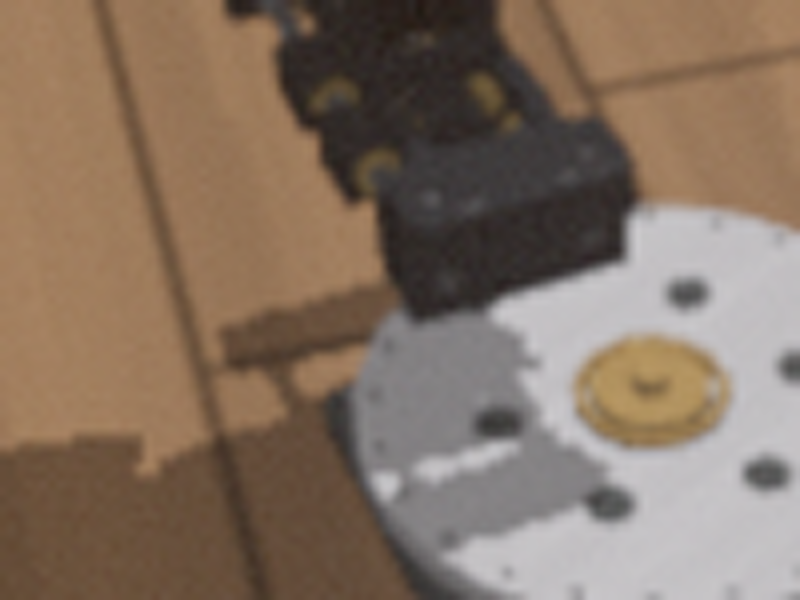

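Call:
play_rows(targets=[[0,-0.008,0.004,0,0,0],[0,0,0,0,0,0]])

```text
clock: 3.6
tool_pos: [0.4881, -0.0539, 0.0687]
eef_rot: [0.998, 0.064, 0.003, 0.003]
contact_force: [0.4, -0.1, -0.1]
opening: 0.001
```

```bash
cat >> h.py <<'E'
G=np.radians(np.arange(0,360,1.0))
def pix(cam,rr,z): return np.array([[proj(cam,[C[0]+a*np.cos(g),C[1]+a*np.sin(g),z]) for a in rr] for g in G],np.float32)
import os
def mark(img,cam):
    f=f"/tmp/map_{cam}.npy"
    if not os.path.exists(f): np.save(f,pix(cam,np.arange(80,93,1.5)/1000,.055))
    M=np.load(f);g=cv2.cvtColor(img,cv2.COLOR_BGR2GRAY)
    v=cv2.remap(g,M[...,0],M[...,1],cv2.INTER_LINEAR).astype(float).mean(1)
    s=np.minimum(np.roll(v,7),np.roll(v,-7))-np.minimum(v,np.minimum(np.roll(v,1),np.roll(v,-1)))*.5-v*.5
    o=[]
    for _ in range(2):
        i=int(np.argmax(s));o.append((i,round(s[i])))
        for k in range(-10,11): s[(i+k)%360]=-99
    return o
E
python3 -c "
from h import *
todo([.489,-.053,.066])
for c in('side','top'): print(mark(cv2.imread(f'pics/{c}0.png'),c))
"
```

```text
t 3.6 pos [ 0.4881 -0.0539  0.0687] yaw x 7.4 tilt [ 0.007 -0.006] F [ 0.4 -0.1 -0.1] open 0.0
tool delta [ 0.001  -0.0008  0.0027]Traceback (most recent call last):
  File "<string>", line 4, in <module>
    for c in('side','top'): print(mark(cv2.imread(f'pics/{c}0.png'),c))
                                  ~~~~^^^^^^^^^^^^^^^^^^^^^^^^^^^^^^^^
  File "h.py", line 34, in mark
    if not os.path.exists(f): np.save(f,pix(cam,np.arange(80,93,1.5)/1000,.055))
                                        ~~~^^^^^^^^^^^^^^^^^^^^^^^^^^^^^^^^^^^^
  File "h.py", line 30, in pix
    def pix(cam,rr,z): return np.array([[proj(cam,[C[0]+a*np.cos(g),C[1]+a*np.sin(g),z]) for a in rr] for g in G],np.float32)
                                         ~~~~^^^^^^^^^^^^^^^^^^^^^^^^^^^^^^^^^^^^^^^^^^^
  File "h.py", line 12, in proj
    c=r.get_calibration(cam);p=np.array(c["R"])@np.array(X)+np.array(c["t"]);m=p[:2]/p[2]
ValueError: time passes only in moves, steps and waits
```

```bash
sed -i 's/r\.get_calibration(cam)/CAL(cam)/; s/^from plant import r$/from plant import r\nimport functools\nCAL=functools.lru_cache()(r.get_calibration)/' h.py
python3 -c "
from h import *
for c in('side','top'): print(mark(cv2.imread(f'pics/{c}0.png'),c))
print(r.get_state()['clock'])
"
```

```text
[(113, 53), (253, 16)]
[(119, 98), (208, 29)]
3.6
```

Call:
play_rows(targets=[[0.012,0,0,0,0,0],[0.018,0,0,0,0,0],[0.023,0,0,0,0,0],[0.025,0,0,0,0,0],[-0.005,0,-0.03,0,0,0]])

```text
clock: 4.02
tool_pos: [0.5539, -0.0437, 0.0975]
eef_rot: [0.998, 0.065, -0.007, 0.004]
contact_force: [1.2, 0.7, -0.1]
opening: 0.006
```

Call:
play_rows(targets=[[-0.01,0,-0.035,0,0,0],[-0.02,0,-0.03,0,0,0]])

```text
clock: 4.18
tool_pos: [0.5276, -0.0457, 0.164]
eef_rot: [0.998, 0.066, -0.006, 0.004]
contact_force: [0.4, 1.0, 0.9]
opening: 0.004
```

```bash
python3 -c "
from h import *
for i in range(5):
    t=r.get_state()['clock'];im=r.snapshot('side');print(round(float(t),3),mark(im,'side'));cv2.imwrite(f'pics/a{i}.png',im)
todo([.5433,-.1881,.115])
cv2.imwrite('pics/v6.png',cv2.resize(im[130:280,140:340],(800,600)))
"
```

```text
4.183 [(15, 65), (257, 10)]
4.233 [(5, 45), (349, 37)]
4.283 [(336, 50), (354, 19)]
4.333 [(322, 54), (37, 9)]
4.383 [(309, 58), (205, 12)]
t 4.43 pos [ 0.5257 -0.0461  0.1629] yaw x 7.5 tilt [-0.014 -0.009] F [ 0.1  0.2 -0.3] open 0.01
tool delta [-0.0004  0.1427  0.0489]
```

View pics/v6.png

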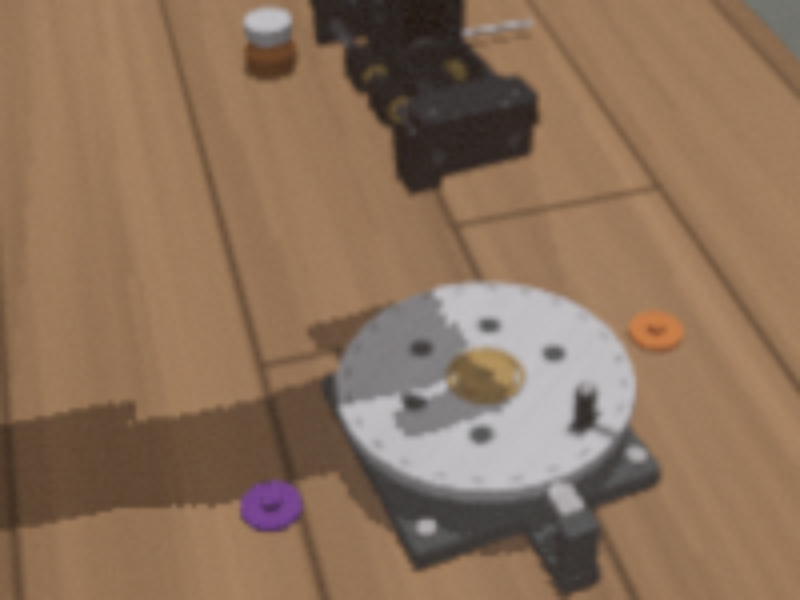

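The wheel is turning clockwise at about 4.7 rad/s. The pin is at crop (585,405), everything else is undisturbed, and the hand is clear. Next I'll measure the slowdown.

```bash
python3 -c "
from h import *
for i in range(16):
    t=r.get_state()['clock'];im=r.snapshot('side');print(round(float(t),3),mark(im,'side'))
"
```

```text
4.433 [(296, 59), (73, 12)]
4.483 [(284, 64), (60, 12)]
4.533 [(271, 61), (76, 12)]
4.583 [(259, 63), (34, 11)]
4.633 [(246, 59), (202, 11)]
4.683 [(235, 64), (71, 11)]
4.733 [(223, 70), (74, 11)]
4.783 [(211, 71), (76, 14)]
4.833 [(199, 69), (65, 10)]
4.883 [(188, 57), (83, 13)]
4.933 [(176, 34), (251, 11)]
4.983 [(165, 31), (148, 18)]
5.033 [(138, 29), (155, 22)]
5.083 [(130, 40), (203, 12)]
5.133 [(122, 34), (73, 12)]
5.183 [(115, 29), (77, 12)]
```

The slowdown is about 1 rad/s². The mark should reach the pointer at about t = 6.3 at roughly 2.5 rad/s, and this is the last pass before the wheel stops by itself. The hand goes to the stop position now. It keeps clear of the pin.

Call:
play_rows(targets=[[-0.002,0.038,0.012,0,0,0],[-0.002,0.038,0.012,0,0,0],[-0.002,0.038,0.012,0,0,0],[-0.002,0.036,0.014,0,0,0],[0,0.005,0.02,0,0,0]])

```text
clock: 5.65
tool_pos: [0.5438, -0.2021, 0.0949]
eef_rot: [0.997, 0.072, -0.002, 0.004]
contact_force: [0.4, -0.3, 1.5]
opening: 0.004
```

```bash
python3 -c "
from h import *
todo([.5353,-.189,.067])
t=r.get_state()['clock'];im=r.snapshot('side');print(round(float(t),3),mark(im,'side'))
t=r.get_state()['clock'];im=r.snapshot('top');print(round(float(t),3),mark(im,'top'))
"
```

```text
t 5.65 pos [ 0.5438 -0.2021  0.0949] yaw x 8.3 tilt [-0.003 -0.009] F [ 0.4 -0.3  1.5] open 0.0
tool delta [-0.0064 -0.0144  0.0278]
5.65 [(88, 24), (103, 12)]
5.7 [(18, 90), (332, 18)]
```

Call:
play_rows(targets=[[-0.004,-0.008,0.015,0,0,0],[-0.002,-0.006,0.012,0,0,0],[0,0,0,0,0,0]])

```text
clock: 6.0
tool_pos: [0.5336, -0.1786, 0.0656]
eef_rot: [0.997, 0.075, -0.005, -0.001]
contact_force: [-0.2, 0.4, -0.4]
opening: 0.002
```

```bash
python3 -c "
from h import *
todo([.5353,-.189,.067])
t=r.get_state()['clock'];im=r.snapshot('top');print(round(float(t),3),mark(im,'top'))
"
```

```text
t 6.0 pos [ 0.5336 -0.1786  0.0656] yaw x 8.7 tilt [-0.01   0.001] F [-0.2  0.4 -0.4] open 0.0
tool delta [ 0.0001  0.0105 -0.0014]
6.0 [(324, 87), (190, 19)]
```

Call:
play_rows(targets=[[0,0.006,0,0,0,0],[0,0,0,0,0,0],[0,0,0,0,0,0],[0,0,0,0,0,0]])

```text
clock: 6.38
tool_pos: [0.5372, -0.1838, 0.0701]
eef_rot: [0.997, 0.077, -0.003, -0.0]
contact_force: [0.1, -0.8, -1.0]
opening: 0.004
```

```bash
python3 -c "
from h import *
todo([.5353,-.189,.067])
for i in range(4):
    t=r.get_state()['clock'];im=r.snapshot('top');print(round(float(t),3),mark(im,'top'),r.get_state()['contact_force'])
"
```

```text
t 6.38 pos [ 0.5372 -0.1838  0.0701] yaw x 8.9 tilt [-0.006  0.   ] F [ 0.1 -0.8 -1. ] open 0.0
tool delta [-0.0027  0.0049  0.0032]
6.383 [(65, 33), (334, 32)] [-0.35847758 -0.9683141   0.32782814]
6.433 [(320, 27), (335, 26)] [0.83050237 0.28827261 1.2103175 ]
6.483 [(322, 30), (128, 27)] [-0.09807429 -0.21986737  0.10772045]
6.533 [(130, 26), (69, 24)] [-1.13167911  0.04507116 -0.10120458]
```

```bash
python3 -c "
from h import *
b=r.snapshot('side');print(mark(b,'side'));b=b[175:295,180:340];a=im=r.snapshot('top')[135:255,240:400]
print(r.tip_of('mark_end','side')[:2],r.tip_of('pin','side')[:2],r.get_state()['clock'])
cv2.imwrite('pics/v7.png',np.hstack([cv2.resize(x,(400,300),interpolation=cv2.INTER_CUBIC) for x in(a,b)]))"
```

```text
[(100, 91), (280, 23)]
[{'uv': [248.5, 326.7], 'confidence': 0.73}, {'uv': [280.5, 252.7], 'confidence': 0.57}] [] 6.7833
```

View pics/v7.png

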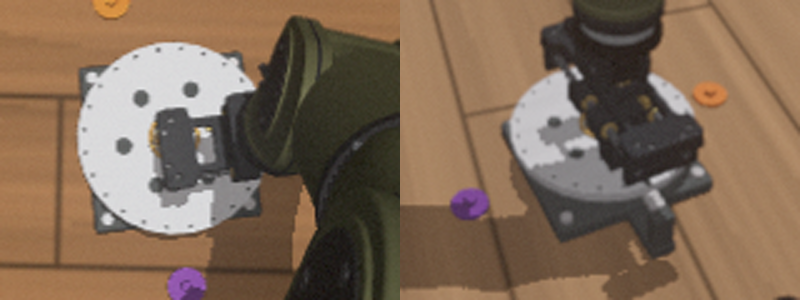

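In the top view the hub holes lie at about 40° (mod 60°). That puts the mark near −80°, hidden under the gripper, against −81.5° for the pointer. I'll raise the hand straight up and look.

Call:
play_rows(targets=[[-0.001,0,-0.02,0,0,0],[-0.002,0,-0.035,0,0,0],[-0.02,0,-0.03,0,0,0],[-0.035,0,-0.015,0,0,0],[-0.035,0.015,0,0,0,0]])

```text
clock: 7.2
tool_pos: [0.4545, -0.2077, 0.1719]
eef_rot: [0.996, 0.084, 0.001, -0.002]
contact_force: [-0.9, -1.2, -0.6]
opening: 0.005
```

Call:
play_rows(targets=[[-0.035,0.02,0,0,0,0],[-0.035,0.02,0,0,0,0],[-0.03,0.025,0,0,0,0],[-0.02,0.03,0,0,0,0],[0,0,0,0,0,0]])

```text
clock: 7.62
tool_pos: [0.3416, -0.3281, 0.1741]
eef_rot: [0.997, 0.082, 0.0, 0.0]
contact_force: [0.3, -0.0, -0.9]
opening: 0.003
```

```bash
python3 -c "
from h import *
todo([.5353,-.189,.067])
I={}
for c in('top','side','top','side'):
    I[c]=r.snapshot(c);print(round(float(r.get_state()['clock']),2),c,mark(I[c],c))
    for n in('mark_end','pointer_tip'):
        for k in r.tip_of(n,c)[:2]: print('  ',n,np.round(k['uv'],1),round(k['confidence'],2),at_z(c,k['uv'],.055)[:2])
cv2.imwrite('pics/v8.png',np.hstack([cv2.resize(x,(400,300),interpolation=cv2.INTER_CUBIC) for x in(I['top'][135:255,240:400],I['side'][175:295,180:340])]))"
```

```text
t 7.62 pos [ 0.3416 -0.3281  0.1741] yaw x 9.4 tilt [ 0.001 -0.   ] F [ 0.3 -0.  -0.9] open 0.0
tool delta [ 0.2138 -0.1055  0.1071]
7.67 top [(288, 87), (109, 24)]
   mark_end [344.2 179.2] 0.88 [ 0.57498253 -0.2008714 ]
   pointer_tip [343.9 187.8] 0.75 [ 0.55371991 -0.20016245]
7.82 side [(288, 85), (348, 18)]
   mark_end [284.5 248.5] 0.92 [ 0.57647864 -0.21114837]
   mark_end [276.5 240.2] 0.65 [ 0.56741594 -0.18007622]
   pointer_tip [277.5 247. ] 0.69 [ 0.56227017 -0.20175211]
   pointer_tip [258.3 224.9] 0.57 [ 0.54107097 -0.116001  ]
7.97 top [(288, 87), (332, 25)]
   mark_end [343.3 180.7] 0.68 [ 0.57122131 -0.198657  ]
   pointer_tip [346.4 184.4] 0.92 [ 0.56224174 -0.20630785]
8.12 side [(288, 85), (348, 18)]
   mark_end [283.1 249.5] 0.8 [ 0.57221638 -0.21314632]
   mark_end [253.8 143.7] 0.56 [0.64515025 0.27216558]
   pointer_tip [279.8 250.5] 0.9 [ 0.5637111 -0.2138159]
```

View pics/v8.png

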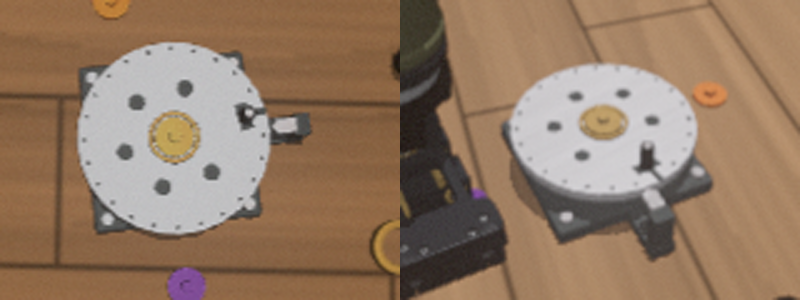

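The wheel rests with its mark at −72° on both cameras. That is about 10° (16 mm) short of the pointer: inside the 70 mm window but outside the 9 mm tolerance. I'll get a firm pointer angle from the plate bolts, then nudge the pin gently from its far side.

```bash
python3 -c "
from h import *
B=np.array([at_z('top',(240+x/2.5,135+y/2.5),.02)[:2] for x,y in((92,77),(233,62),(248,204),(106,218))])
for i,j in((0,1),(3,2),(0,3),(1,2)):
    d=B[j]-B[i];print(np.hypot(*d),np.degrees(np.arctan2(d[1],d[0])))
print('bolt centre',B.mean(0))
for x,y in((274,127),(291,127),(303,126)):
    p=at_z('top',(240+x/2.5,135+y/2.5),.055)[:2]-C;print(np.hypot(*p),np.degrees(np.arctan2(p[1],p[0])))
for x,y in((648,192),(660,205)):
    p=at_z('side',(180+(x-400)/2.5,175+y/2.5),.055)[:2]-C;print('side',np.hypot(*p),np.degrees(np.arctan2(p[1],p[0])))
"
```

```text
0.14528794368782472 -82.6033051866962
0.14415480172054124 -83.22312112128016
0.1441382495244836 -173.3215184624024
0.14571616731229506 -173.76267106732257
bolt centre [ 0.54773148 -0.11572513]
0.10019134439615068 -84.2972915698037
0.1169217253108006 -84.93708977540611
0.12883947282211466 -84.85088336137156
side 0.103427735385325 -83.34601453155486
side 0.12225186250564381 -81.93423874513822
```

```bash
python3 -c "
from h import *
todo([.603,-.184,.115])"
```

```text
t 8.22 pos [ 0.347  -0.3203  0.1738] yaw x 10.2 tilt [0.002 0.005] F [-0.4 -0.5 -0.4] open 0.01
tool delta [ 0.2759 -0.0885  0.06  ]
```

Call:
play_rows(targets=[[0.038,-0.012,0,0,0,0],[0.038,-0.012,0,0,0,0],[0.038,-0.012,0,0,0,0],[0.038,-0.012,0,0,0,0],[0.038,-0.012,0.005,0,0,0]])

```text
clock: 8.63
tool_pos: [0.5197, -0.2332, 0.1686]
eef_rot: [0.997, 0.078, -0.004, -0.001]
contact_force: [0.0, -0.9, -0.3]
opening: 0.006
```

Call:
play_rows(targets=[[0.036,-0.012,0.01,0,0,0],[0.03,-0.01,0.01,0,0,0],[0.02,-0.005,0.01,0,0,0],[0,0,0,0,0,0]])

```text
clock: 8.97
tool_pos: [0.6133, -0.1802, 0.1364]
eef_rot: [0.996, 0.085, 0.001, -0.003]
contact_force: [-0.3, 1.0, 0.8]
opening: 0.001
```

```bash
python3 -c "
from h import *
todo([.603,-.18,.115])"
```

```text
t 8.97 pos [ 0.6133 -0.1802  0.1364] yaw x 9.7 tilt [0.002 0.006] F [-0.3  1.   0.8] open 0.0
tool delta [-0.0102 -0.0019  0.0214]
```

Call:
play_rows(targets=[[-0.004,0,0.028,0,0,0],[-0.003,0,0.028,0,0,0],[0,0,0.01,0,0,0],[0,0,0,0,0,0]])

```text
clock: 9.3
tool_pos: [0.6082, -0.1792, 0.0691]
eef_rot: [0.996, 0.087, 0.002, -0.002]
contact_force: [-0.6, -0.1, -0.0]
opening: 0.002
```

```bash
python3 -c "
from h import *
todo([.5732,-.1834,.067])
b=r.snapshot('side');print(mark(b,'side'))"
```

```text
t 9.3 pos [ 0.6082 -0.1792  0.0691] yaw x 10.0 tilt [0.004 0.005] F [-0.6 -0.1 -0. ] open 0.0
tool delta [-0.0352 -0.0019  0.0019]
[(288, 58), (38, 20)]
```

Call:
play_rows(targets=[[-0.006,0,0,0,0,0],[-0.005,0,0,0,0,0],[-0.004,0,0,0,0,0],[-0.003,0,0,0,0,0],[-0.002,0,0,0,0,0]])

```text
clock: 9.77
tool_pos: [0.5887, -0.1862, 0.0754]
eef_rot: [0.996, 0.085, 0.006, -0.0]
contact_force: [-0.8, -0.8, 0.4]
opening: 0.005
```

Call:
play_rows(targets=[[-0.002,0,0,0,0,0],[-0.002,0,0,0,0,0],[-0.002,0,0,0,0,0],[-0.002,0,0,0,0,0]])

```text
clock: 10.1
tool_pos: [0.5809, -0.1884, 0.0771]
eef_rot: [0.996, 0.085, 0.007, 0.0]
contact_force: [-0.3, 0.3, -0.5]
opening: 0.006
```

```bash
python3 -c "
from h import *
todo([.5732,-.1834,.067])
b=r.snapshot('side');print(mark(b,'side'));a=r.snapshot('top');print(mark(a,'top'))"
```

```text
t 10.1 pos [ 0.5809 -0.1884  0.0771] yaw x 9.8 tilt [0.015 0.001] F [-0.3  0.3 -0.5] open 0.01
tool delta [-0.0068 -0.0062  0.01  ]
[(281, 59), (102, 17)]
[(190, 25), (101, 23)]
```

Call:
play_rows(targets=[[0,-0.002,0.004,0,-0.005,0],[-0.001,-0.002,0.004,0,-0.005,0],[-0.002,0,0.002,0,0,0]])

```text
clock: 10.45
tool_pos: [0.5778, -0.1845, 0.0664]
eef_rot: [0.996, 0.085, 0.002, 0.001]
contact_force: [-0.6, 1.0, -0.8]
opening: 0.003
```

```bash
python3 -c "
from h import *
todo([.5732,-.1834,.067])
for i in range(3): b=r.snapshot('side');print(mark(b,'side'))"
```

```text
t 10.45 pos [ 0.5778 -0.1845  0.0664] yaw x 9.8 tilt [ 0.005 -0.001] F [-0.6  1.  -0.8] open 0.0
tool delta [-0.0043 -0.0018 -0.0007]
[(69, 91), (276, 58)]
[(70, 88), (276, 62)]
[(70, 85), (276, 60)]
```

The mark now reads −84° and is steady. I'll withdraw the hand: off the pin first, then up and away.

Call:
play_rows(targets=[[0.006,0,0,0,0,0],[0.012,0,-0.01,0,0,0],[0.01,0,-0.035,0,0,0],[0,0,-0.04,0,0,0],[0,0,-0.03,0,0,0]])

```text
clock: 11.02
tool_pos: [0.6021, -0.1787, 0.1779]
eef_rot: [0.996, 0.085, -0.006, -0.002]
contact_force: [0.6, -0.2, -0.5]
opening: 0.002
```

Call:
play_rows(targets=[[-0.02,0.035,0,0,0,0],[-0.02,0.035,0,0,0,0],[-0.03,0.025,0,0,0,0],[-0.035,0.02,0,0,0,0],[-0.035,0.02,0,0,0,0]])

```text
clock: 11.43
tool_pos: [0.5056, -0.331, 0.1878]
eef_rot: [0.995, 0.097, 0.011, -0.0]
contact_force: [-0.7, -0.2, 0.0]
opening: 0.007
```

Call:
play_rows(targets=[[-0.035,0.02,0,0,0,0],[-0.035,0.02,0,0,0,0],[-0.03,0.02,0,0,0,0],[-0.02,0.01,0,0,0,0],[0,0,0,0,0,0]])

```text
clock: 11.85
tool_pos: [0.3887, -0.4364, 0.1868]
eef_rot: [0.996, 0.09, 0.009, 0.003]
contact_force: [-1.2, -1.3, 0.2]
opening: 0.006
```

```bash
python3 -c "
from h import *
todo([.5353,-.189,.067])
I={}
for c in('top','side'):
    I[c]=r.snapshot(c);print(round(float(r.get_state()['clock']),2),c,mark(I[c],c))
    for n in('mark_end','pointer_tip'):
        for k in r.tip_of(n,c)[:1]: print('  ',n,np.round(k['uv'],1),round(k['confidence'],2),at_z(c,k['uv'],.055)[:2])
cv2.imwrite('pics/v9.png',np.hstack([cv2.resize(x,(400,300),interpolation=cv2.INTER_CUBIC) for x in(I['top'][160:220,290:370],I['side'][210:285,240:340])]))"
```

```text
t 11.85 pos [ 0.3887 -0.4364  0.1868] yaw x 10.3 tilt [ 0.018 -0.005] F [-1.2 -1.3  0.2] open 0.01
tool delta [ 0.1865 -0.2182  0.1212]
11.9 top [(275, 91), (320, 27)]
   mark_end [348.  185.3] 0.84 [ 0.56010477 -0.21025202]
   pointer_tip [345.7 184.6] 0.69 [ 0.56171047 -0.20458362]
12.05 side [(275, 92), (306, 20)]
   mark_end [278.  252.4] 0.69 [ 0.55767077 -0.21816275]
   pointer_tip [279.4 248.3] 0.97 [ 0.56517283 -0.20699087]
```

View pics/v9.png

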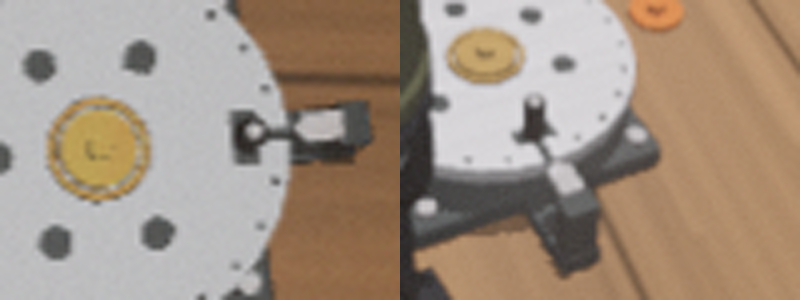

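Both close-ups show the mark running into the pointer tip: top crop (285,132) to (297,127), side crop (545,152) to (560,172). The blank is in the hub and the hand is clear, so I'll hand in.

```bash
python3 -c "
from plant import r
print(r.finish_job())"
```

```text
the job is handed in; nothing more can be done
None
```

The job is handed in: the wheel is at rest with its mark at the pointer, and the hand is clear at about 12 s on the clock. `finish_job()` gives no verdict, so this rests on my own checks.

- **Flick:** I flicked the pin clockwise with the shut fingers. The wheel ran free for about 2.3 s, from roughly 4.7 rad/s down to an estimated 2.5 rad/s.
- **Braking:** A still fingertip in the pin's path stopped the wheel near the pointer. It bounced back and settled about 11° (18 mm at the rim) short, inside the 70 mm window but outside the 9 mm tolerance.
- **Correction:** I nudged the pin slowly from its other side until the mark lined up, then withdrew.

**Last checks:**
- **Mark:** My measurement puts it at −85° on both cameras, against about −83.3° for the pointer. That is about 3 mm at the rim.
- **Blank:** It still lies in the hub.
- **Bystanders:** I did not measure them again at the end, but no move went near them at their height.

**What disagreed:**
- **Pointer angle:** Estimates ranged from −81° to −85°.
- **Mark-to-pointer gap:** The networks' own points gave about 6 mm from the top camera and 13 mm from the side. Most of that was radial (along the mark), and the close-ups show the mark meeting the pointer tip.
- **Braking contact:** I never read the braking force directly. I infer the contact from where the wheel stopped.

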